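# Start the quick-thread lid without crossing it

### The arm

A 7-joint arm with a two-finger parallel gripper is mounted at the origin on a cart in front of the work surface, level with it; the furniture and walls round the work are solid. World frame = base frame: x ahead of the robot, y to its left, z up, the work surface at z = 0. Lengths are in m, angles in rad, forces in N, time in s.
With the tool pointing down it reaches from about 0.4 to 0.9 m from the base axis. Payload 5.5 kg.
Tool frame: the origin (TCP) lies midway between the tips of the shut fingers; the grasp point (between the pads) lies 19 mm behind it (manip.grip_depth is the distance from the TCP to the grasp point, in m); z points along the fingers, y is the line along which they close (so a half turn about z gives the same grasp; the last joint's range is limited). The gripper opens to 92 mm and grips with 3 to 60 N. Pads are 19 mm wide; open, the fingers measure 130 mm over their backs; the gripper's body (75 mm by 190 mm) begins 47 mm behind the grasp point.
Start: joints at [1.37, 0.501, -0.427, 1.55, 0.221, 1.138, -0.21], TCP at [0.291, -0.581, 0.227] pointing down, gripper open.
Joint ranges: [-2.88, 2.88], [-0.31, 2.03], [-1.54, 1.56], [0.2, 2.42], [-1.41, 4.55], [0.19, 2.02], [-2.57, 2.57]. Speed limits (rad/s): [2.57, 2.57, 3.14, 3.14, 3.14, 3.14, 3.14].

### API

Orientations are given as a unit quaternion [x, y, z, w].
In Python, from bench import manip, effector, viewer gives the robot as it stands. Calls block until the motion is done:
- manip.move_pose(position, orientation): joint-space move of the TCP to a pose.
- manip.servo_line(position, ori=None, vel=0.15): straight line of the TCP; ori=None keeps the orientation; vel is the mean speed in m/s.
- manip.movej(angles): joint-space move.
- effector.open_jaws() and effector.close(f_grip=None): open the fingers fully, or close them until they stop; f_grip is the grip in N (None keeps the last).
- manip.sleep(seconds).
- manip.solve_ik(position, orientation): joint angles nearest the present ones, or None.
- viewer.get_image(name): name is "scene" or "top" or "wrist"; returns the picture (400x640x3 uint8, red, green, blue); there is no depth.
- viewer.get_calibration(name): a dict with "vfov" (degrees; the focal length in pixels is half the picture's height over the tangent of half this angle, whatever the lens; pixels are square), "cx", "cy" (the principal point, pixels), "eye" and "attitude" of the camera in the world. Camera axes: x right, y down, z forward; pixel columns grow to the right and rows downward; lengths in m; the calibration is good to about 2 mm. The wrist camera is an equidistant fisheye: a pixel r from the principal point sees the ray r / f radians off the axis. A picture is of the moment at which its call begins: read the wrist's pose just before it. get_calibration takes no time and is no camera call; for the wrist camera it gives the pose at the moment of the call.
A pose or a line that the arm cannot do raises manip.PlanningError and nothing moves.
- manip.hand_in(): hands the job in; it is judged then, once.
Readings, each from a call of its own:
- manip.current_clock(): time.
- manip.current_q(): joint angles.
- manip.current_joint_velocities(): joint speeds.
- manip.current_tau(): joint torques, N m.
- manip.current_tool_pos(): TCP position.
- manip.current_tcp_rot(): TCP orientation.
- manip.current_force(): force on the tool from outside, world axes, zero at the start.
- manip.current_wrist_torque(): the same for the moment, N m.
- manip.current_finger_gap(): finger opening in m.
- manip.current_gripper_force(): force on a finger pad.
Only numpy, scipy, OpenCV 4.12 (cv2) and the standard library are available. Lean on these libraries where they do the work, as an engineer would, in place of code of your own. Each camera call takes 0.05 s, during which the arm holds its last target. There are 200 camera calls.

### The job

Pick up the blue lid and screw it gently onto the metal sample canister, clockwise, until it is fully home and stays down by itself. If it resists early while still sitting high, its threads are crossed: stop, turn it back until it drops into the thread, and start again; never force it down or round, and leave the other things alone.

Things in the scene. Friction and masses are not known exactly. Their poses are not given: they have to be found in the camera images.
- lid: Blue screw lid, loose, about 80 g, 60 mm in diameter, standing mouth down. Origin: centre of its lower rim, z up. Skirted cap 34 mm tall, inner radius 25.5 mm, inner ceiling 28 mm above the rim. Inside the skirt three lugs 120 degrees apart (one at the lid's +x), each 7.4 mm wide, 2 to 6 mm above the rim, reaching in to radius 19.5 mm.
- lid_grip (a point): Point on the lid's axis 50 mm above its rim, inside the straight grip bar on top of the lid: bar 46 mm long along x, 14 mm thick along y, from 34 to 58 mm above the rim.
- canister: Metal sample canister, bolted down upright, 68 mm in diameter, foot flange 94 mm. Origin: centre of its underside, z up; all 'heights' are above it. Shoulder at 75 mm, then a neck of radius 18 mm up to 100 mm, tapered at the top, with a thread round it. Lid and canister must not press on each other with more than 30 N in total (forcing); 4 to 8 N down and 0.1 to 0.25 N m suffice.
- thread (a point): Canister axis, height 86 mm: the thread. Three brass segments 120 degrees apart, out to radius 23.5 mm, at an angle round the neck that differs each time and is NOT given by any pose. Each spans 52 degrees, tops flat at 89 mm, undersides falling clockwise from 87 to 83 mm over 27 degrees, then level; at its clockwise end (from above) a stop bar, 77 to 94 mm, 8 degrees; then a 60 degree gap.
- high (a point): Canister's axis, height 87 mm: where the lid's rim stands when its lugs lie on top of the segments (92 mm on the stop bars). Clockwise from here the lugs soon hit the stop bars: a crossed start. Turned anticlockwise, less than 85 degrees, the lugs come off the segments and drop into the gaps.
- seal (a point): Canister's axis, height 108 mm: top of a sprung rubber disc in the neck's mouth that meets the lid's ceiling. It pushes up with about 1 N when first met, 4.4 N with the lid home. With lugs in the gaps the rim stands at about 80 mm on it, lower if pressed; let go there, the lid rises again.
- home (a point): Canister's axis, height 77 mm: where the lid's rim stands when home. From the gaps the lugs run clockwise under the segments, drawing the lid down; home after 27 to 67 degrees, and the stop bars end the turn after 52 to 92 degrees. A stop before 27 degrees means a crossed start. The thread is rubber-bushed: against a stop it yields about 1 degree per 0.05 N m.
- vial_a: Bystander: small amber vial with a blue cap, 27 mm in diameter, 50 mm tall, origin at the centre of its underside.
- cassette_3: Bystander: tissue cassette with a turquoise base, 28x41x10 mm, lying flat, origin at the centre of its underside.
- marker_a: Bystander: white marker pen with a black cap, 132 mm long along its y, lying near the front edge, origin under its centre.

How it is judged:
On the way, in this order (a step that is already met when the one before it is completed fails the run):
1. the lid is lifted off the worktop (height (world z) of lid above 0.03 m), for 0.1 s.
2. the lid has dropped into the thread gaps or below (z of lid in the frame of canister below 0.083 m and horizontal distance between lid and canister below 0.004 m), for 0.1 s.
At the end, for the whole second after the job is handed in: The lid is screwed on and stays down by itself: its rim 74.5 to 78.5 mm above the canister's underside (about 0 to 3.5 mm above the shoulder), centred within 4 mm, level within 4 degrees, at rest (z of lid in the frame of canister between 0.0745 and 0.0785 m and horizontal distance between lid and canister below 0.004 m and angle between lid's own z axis and vertical below 0.07 rad and linear speed of lid below 0.02 m/s); the robot touches nothing.
It fails at once if the lid is forced (more than 30 N between lid and canister) (contact force between lid and canister above 30 N).
It fails at once if the lid is tipped over (angle between lid's own z axis and vertical above 0.6 rad).
It fails at once if a bystander is moved by more than 15 mm (distance of any of vial_a, cassette_3, marker_a from where it was at the start of the episode above 0.015 m).
It also fails if it takes over 67 s, if anything falls off the work surface, if the arm or the gripper's body presses on something with over 40 N, if the wrist force passes 120 N, or if a joint passes its speed limit or range.

## Working session

There is one attempt and no reset: what is moved stays moved. The work goes in short steps, each a Python script; the robot and the scene stay as the last script left them, time stands still between calls to the robot, and variables do not carry over. Pictures are saved under pics/ and viewed, at most 10 in all, crops included, and the job is handed in when it is done.

```bash
mkdir -p pics; ls
python3 - <<'E'
from bench import manip, effector, viewer
import cv2
for n in ("scene","top"):
    im=viewer.get_image(n); cv2.imwrite(f"pics/{n}0.png",im[:,:,::-1]); print(n,viewer.get_calibration(n))
print(viewer.get_calibration("wrist"),manip.current_clock(),manip.current_tcp_rot(),manip.current_tool_pos(),manip.current_force(),manip.current_wrist_torque())
E
```

```text
pics
scene {'vfov': 47.33761449741425, 'cx': 323.72998214131394, 'cy': 203.20055519723778, 'eye': array([0.15538808, 0.41234917, 0.59317311]), 'attitude': array([-0.23498347,  0.85827308, -0.44062422,  0.11832319])}
top {'vfov': 45.06130714679556, 'cx': 312.33741874057705, 'cy': 197.64111751999624, 'eye': array([ 0.37268834, -0.17772144,  0.95482339]), 'attitude': array([ 0.71364627, -0.69618738,  0.05084662, -0.05870913])}
{'vfov': 65.70646984690485, 'cx': 323.21217628067376, 'cy': 196.3327945031822, 'eye': array([ 0.36181436, -0.54506577,  0.38330146]), 'attitude': array([ 0.84076331, -0.51958876, -0.0807552 ,  0.12893088])} 0.1 [ 9.73226293e-01  2.29847293e-01 -1.83419331e-04 -8.78119449e-04] [ 0.29044124 -0.58078652  0.22576516] [ 0.42261359 -0.0308133  -0.07587006] [ 0.09818659  0.02295862 -0.01336548]
```

View pics/scene0.png

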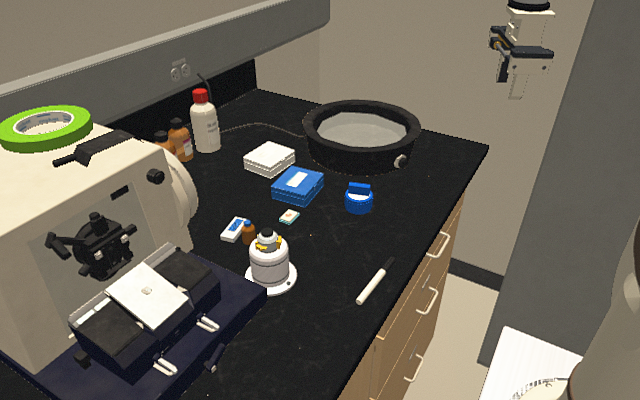

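View pics/top0.png

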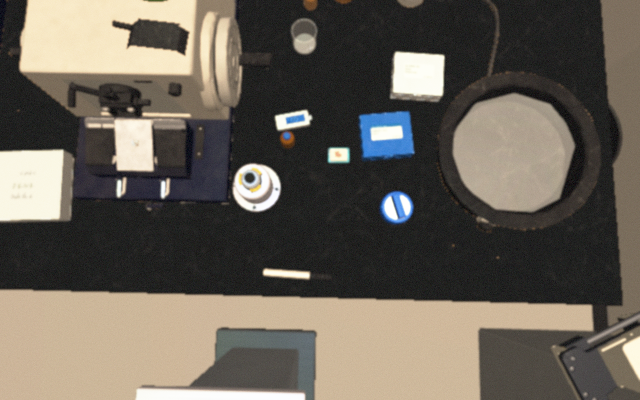

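The lid is at about (397,207) in top and (359,198) in scene. The canister is at (256,187) in top and (271,262) in scene. Next I enlarge both in one mosaic.

```bash
cat > h.py <<'E'
import numpy as np, cv2
from scipy.spatial.transform import Rotation as R
from bench import manip, effector, viewer
def ray(c,u,v,fish=False):
    f=200/np.tan(np.radians(c['vfov']/2)); d=np.array([u-c['cx'],v-c['cy']])/f
    if fish:
        r=np.hypot(*d); s=np.sin(r)/r if r>1e-9 else 1; p=np.array([d[0]*s,d[1]*s,np.cos(r)])
    else: p=np.array([d[0],d[1],1.])
    return R.from_quat(c['attitude']).apply(p)
def at(c,u,v,z,fish=False):
    d=ray(c,u,v,fish); return c['eye']+d*(z-c['eye'][2])/d[2]
def proj(c,P,fish=False):
    f=200/np.tan(np.radians(c['vfov']/2)); p=R.from_quat(c['attitude']).inv().apply(np.asarray(P)-c['eye'])
    if fish:
        h=np.hypot(p[...,0],p[...,1]); k=np.arctan2(h,p[...,2])/h
        q=p[...,:2]*k[...,None] if p.ndim>1 else p[:2]*k
    else: q=p[...,:2]/p[...,2:]
    return q*f+[c['cx'],c['cy']]
def down(yaw): # tool pointing down, tool y axis at world angle yaw
    y=np.array([np.cos(yaw),np.sin(yaw),0]); z=np.array([0,0,-1.]); x=np.cross(y,z)
    return R.from_matrix(np.c_[x,y,z]).as_quat()
def crop(im,x,y,w,h,s): return cv2.resize(im[y:y+h,x:x+w],None,fx=s,fy=s,interpolation=cv2.INTER_CUBIC)
E
python3 - <<'E'
from h import *
t=cv2.imread("pics/top0.png"); 
cv2.imwrite("pics/c0.png",np.hstack([crop(t,224,157,64,64,6),crop(t,365,175,64,64,6)]))
c=viewer.get_calibration("top")
print(at(c,397,207,0.05),at(c,256,187,0.05),manip.current_tcp_rot())
E
```

```text
[ 0.49996697 -0.32632097  0.05      ] [ 0.53198679 -0.05780765  0.05      ] [ 9.73226293e-01  2.29847293e-01 -1.83419331e-04 -8.78119449e-04]
```

View pics/c0.png

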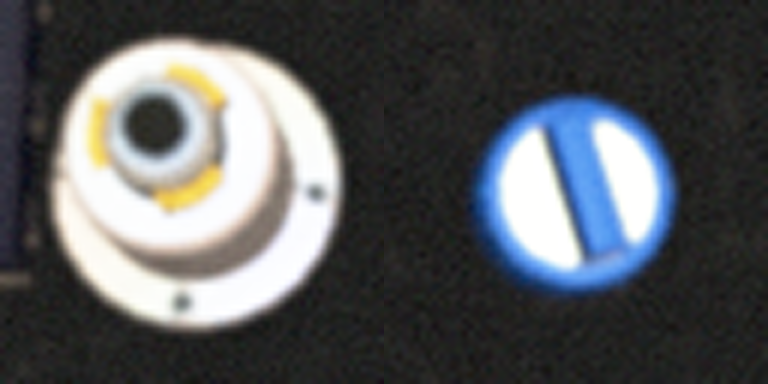

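Run:
```python
from h import *
c=viewer.get_calibration("top")
g=lambda x,y,z:at(c,365+(x-384)/6,175+y/6,z)
a,b=g(568,115,.058),g(606,255,.058); d=a-b; yaw=np.arctan2(d[1],d[0]); print(a,b,np.linalg.norm(d),np.degrees(yaw),(a+b)/2)
print("lid disc",g(580,193,.034),"fl",at(c,224+197/6,157+185/6,.005))
w=viewer.get_calibration("wrist"); print(R.from_quat(w['attitude']).apply([0,0,1]))
L=(a+b)/2
# look at canister: camera axis hits canister
C=np.array([.53,-.058])
for s in (-1,1):
  q=down(yaw+s*np.pi/2)
  print(s,manip.solve_ik([L[0],L[1],.05],q),manip.solve_ik([C[0],C[1],.15],q))
q=down(yaw-np.pi/2)
manip.move_pose([C[0]-.07*np.cos(yaw),C[1]-.07*np.sin(yaw),.26],q)
w=viewer.get_calibration("wrist"); im=viewer.get_image("wrist"); cv2.imwrite("pics/w1.png",im[:,:,::-1]); 
import json; json.dump({k:np.asarray(v).tolist() for k,v in w.items()},open("w1.json","w"))
print(w['eye'],manip.current_clock(),manip.current_tool_pos())
```

```text
[ 0.5231614 -0.322542   0.058    ] [ 0.4792721  -0.33429579  0.058     ] 0.04543591205853645 14.992313105945508 [ 0.50121675 -0.32841889  0.058     ]
lid disc [ 0.50192494 -0.33022852  0.034     ] fl [ 0.53825528 -0.05358808  0.005     ]
[-0.26977409 -0.13288172 -0.95371085]
-1 [ 0.83858751  0.63515308 -0.40155485  1.80227496  0.33872109  0.77243001
 -1.04707281] [ 0.64669144  0.45232371 -0.73138801  1.90694839  0.37490687  0.92258985
 -1.57480254]
1 [ 1.20988322  0.83347868 -0.95335216  1.78982728  0.8200742   0.97105898
  1.74016771] [ 0.87323183  0.59116032 -1.06477106  1.900793    0.60967538  1.0185386
  1.37220253]
[ 0.53964408 -0.05683769  0.41748495] 2.0833 [ 0.46248972 -0.07722946  0.25993064]
```

View pics/w1.png

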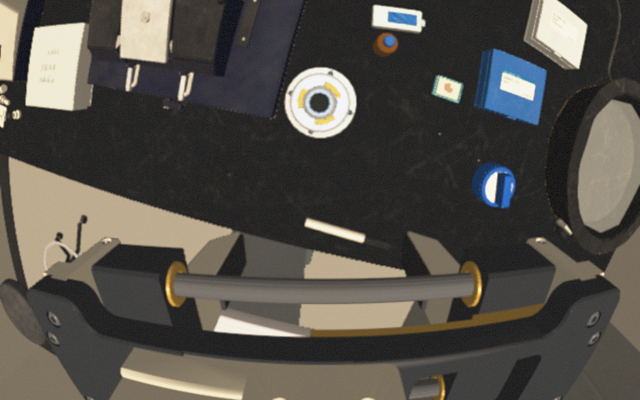

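The wrist view looks straight down on the canister at (320,102), with its three brass segments visible, and the lid is at (496,186). I'll enlarge both.

Run:
```python
from h import *
t=cv2.imread("pics/w1.png"); 
cv2.imwrite("pics/c1.png",np.hstack([crop(t,290,72,60,60,8),crop(t,470,160,40,60,8)]))
```

```text
(no output)
```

View pics/c1.png

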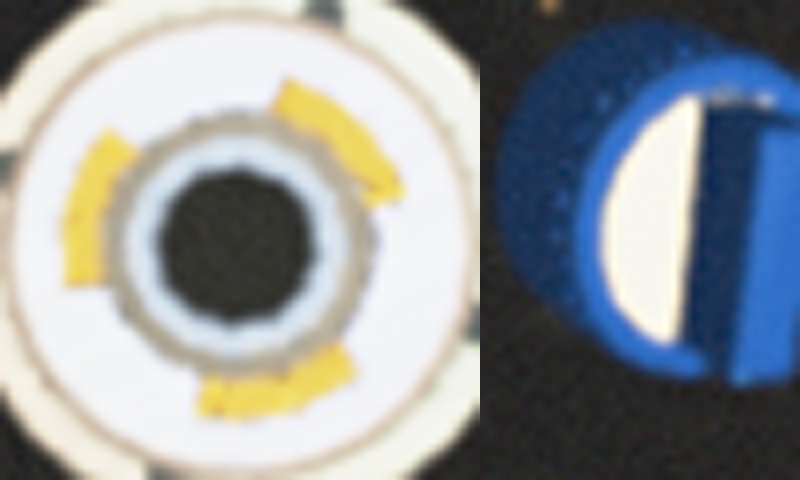

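Run:
```python
from h import *
import json
w={k:np.array(v) for k,v in json.load(open("w1.json")).items()}
g=lambda x,y,z,x0=290,y0=72:at(w,x0+x/8-.5+1/16,y0+y/8-.5+1/16,z,True)
t=cv2.imread("pics/w1.png")
print("shoulder",g(240,243,.075),"edges r",[np.linalg.norm(g(*p,.075)-g(240,243,.075)) for p in[(8,243),(472,243),(240,15),(240,470)]])
print("seal",g(236,245,.108), "neck", g(240,243,.1))
C=g(240,243,.088)
for n,ac,cw in (("A",(285,80),(405,195)),("B",(67,287),(110,128)),("C",(352,365),(203,418))):
    v=[g(*ac,.089)-C,g(*cw,.094)-C]
    print(n,[(np.degrees(np.arctan2(x[1],x[0])).round(1),np.hypot(*x[:2]).round(4)) for x in v])
# lid top corners of bar in second crop (x offset 480)
s=lambda x,y,z:g(x-480,y,z,470,160)
print("lid disc left edge",s(575,235,.034))
c=viewer.get_calibration("top"); s0=cv2.imread("pics/scene0.png")
# predicted lid-disc centre in wrist
print(proj(w,np.array([.5019,-.3300,.034]),True))
```

```text
shoulder [ 0.53838999 -0.05302288  0.075     ] edges r [np.float64(0.031703207983278164), np.float64(0.031634532952630655), np.float64(0.03160502165164991), np.float64(0.031469643841786014)]
seal [ 0.53814423 -0.05297837  0.108     ] neck [ 0.53848154 -0.05330134  0.1       ]
A [(np.float64(-0.3), np.float64(0.0224)), (np.float64(-58.5), np.float64(0.0222))]
B [(np.float64(118.8), np.float64(0.0234)), (np.float64(62.4), np.float64(0.0225))]
C [(np.float64(-122.8), np.float64(0.0218)), (np.float64(-176.9), np.float64(0.0234))]
lid disc left edge [ 0.49071696 -0.30110796  0.034     ]
[499.37275371 186.85448776]
```

Thread gaps are centred at about 30, 150 and −90°. The canister is at (0.538, −0.053). Next is an overhead look at the lid, using the grasp orientation that leaves the wrist room to turn.

Run:
```python
from h import *
import json
yaw=np.radians(15); q=down(yaw+np.pi/2); L=np.array([.5015,-.329])
P=L+.078*np.array([np.cos(yaw),np.sin(yaw)])
manip.move_pose([*P,.18],q)
w=viewer.get_calibration("wrist"); im=viewer.get_image("wrist"); cv2.imwrite("pics/w2.png",im[:,:,::-1])
json.dump({k:np.asarray(v).tolist() for k,v in w.items()},open("w2.json","w"))
p=proj(w,np.array([*L,.045]),True); print(p,manip.current_clock(),w['eye'])
x,y=(p-40).astype(int); y=max(y,0); print(x,y)
cv2.imwrite("pics/c2.png",crop(im[:,:,::-1],x,y,80,80,7))
```

```text
[322.98349786 107.56193191] 4.6667 [ 0.4957595  -0.33034747  0.33764837]
282 67
```

View pics/c2.png

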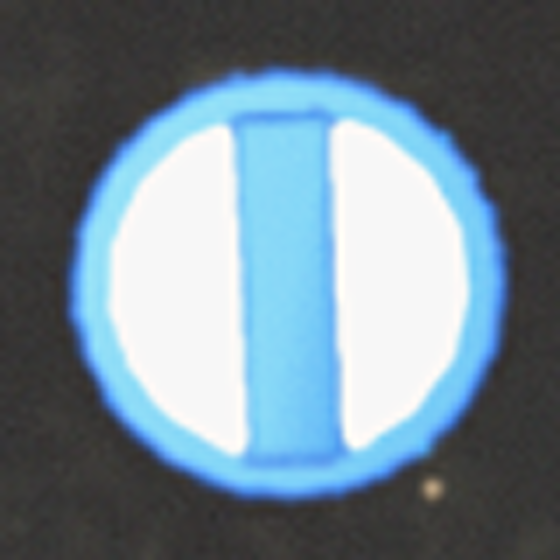

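Disc centre is (289,282) in the crop and the bar runs from (283,115) to (294,460). I'll compute the pose, check it and grasp.

Run:
```python
from h import *
import json
w={k:np.array(v) for k,v in json.load(open("w2.json")).items()}
g=lambda x,y,z:at(w,282+x/7-.5+1/14,67+y/7-.5+1/14,z,True)
c=g(289.5,282.5,.032); a,b=g(283,115,.058),g(294,460,.058); d=b-a
if d[0]<0:d=-d
yaw=np.arctan2(d[1],d[0]); print(c,(a+b)/2,np.linalg.norm(d),np.degrees(yaw),"R",np.linalg.norm(g(72,282,.032)-g(507,282,.032))/2)
L=c[:2]*.5+(a+b)[:2]*.25; q=down(yaw+np.pi/2)
assert np.linalg.norm(L-[.5015,-.329])<.005 and abs(np.degrees(yaw)-15)<6
json.dump(dict(L=L.tolist(),yaw=yaw),open("lid.json","w"))
manip.move_pose([*L,.10],q)
manip.servo_line([*L,.038],vel=.06)
print("pre",manip.current_force(),manip.current_tool_pos())
effector.close(f_grip=30)
print(manip.current_finger_gap(),manip.current_gripper_force(),manip.current_force(),manip.current_wrist_torque())
manip.servo_line([*L,.12],vel=.08)
print(manip.current_finger_gap(),manip.current_tool_pos(),manip.current_force(),manip.current_wrist_torque(),manip.current_clock())
im=viewer.get_image("scene")[:,:,::-1]; im2=viewer.get_image("wrist")[:,:,::-1]
cv2.imwrite("pics/g.png",np.hstack([crop(im,300,90,120,120,3),cv2.resize(im2,(432,360))]))
```

```text
[ 0.50116477 -0.3291534   0.032     ] [ 0.50139451 -0.32919636  0.058     ] 0.04463744296379172 16.77470679532189 R 0.030341163631765138
pre [ 0.26220004 -0.3065111   0.15783452] [ 0.50161247 -0.32927147  0.03844796]
0.013527442477083318 29.984150826931 [-0.34013212 -0.21144068  0.52812787] [ 0.12784607 -0.13290514 -0.02933636]
0.013770824126396282 [ 0.50083235 -0.32912025  0.11935388] [-0.49203236  0.07366257 -0.95875584] [ 0.09576472 -0.12290753 -0.02918349] 8.7333
```

View pics/g.png

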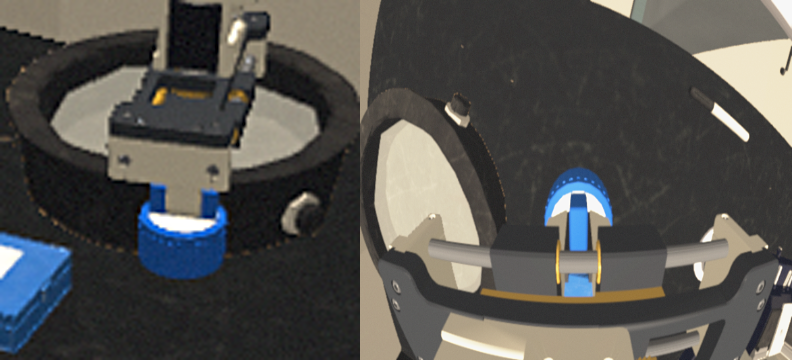

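```bash
cat >> h.py <<'E'
OFF=.0384; C=np.array([.5383,-.0531]); Y0=np.radians(16.8)
def tq(delta): return down(Y0+np.radians(delta)+np.pi/2)
def ft(n=4):
    a=[]
    for _ in range(n): a.append(np.r_[manip.current_force(),manip.current_wrist_torque()]); manip.sleep(.02)
    return np.mean(a,0)
def lower(base,start,stop,fmax,step=.001,lat=C):
    z=start
    while z>stop+1e-9:
        z=max(z-step,stop); manip.servo_line([*lat,z+OFF],vel=.03)
        f=ft(2)-base
        if np.linalg.norm(f[:3])>fmax: break
    print("z cmd %.4f rim %.4f"%(z,manip.current_tool_pos()[2]-OFF),(ft()-base).round(2),(manip.current_tool_pos()[:2]-lat).round(4),"t",manip.current_clock())
    return z
E
python3 - <<'E'
from h import *
d=-46.4
manip.servo_line([*manip.current_tool_pos()[:2],.19],vel=.2)
manip.move_pose([*C,.19],tq(d))
manip.servo_line([*C,.105+OFF],vel=.08)
manip.sleep(.2); base=ft(8); np.save("base.npy",base)
print(base.round(2),manip.current_tool_pos()-[*C,.105+OFF],manip.current_q().round(2),manip.current_clock())
z=lower(base,.105,.083,5)
E
```

```text
[ 0.12 -0.05 -0.95  0.06 -0.14 -0.01] [ 2.10495795e-04 -4.72597680e-05  3.26779617e-04] [ 0.92  0.7  -1.19  1.89  0.74  1.09  0.48] 11.5
z cmd 0.0860 rim 0.0864 [-1.72  2.49  6.16  0.58  0.35 -0.01] [-0.      0.0004] t 16.95
```

Contact at about 87 mm means the lugs are on top of the segments, so the lid's x axis is at the other end of the bar. I'll lift off, turn anticlockwise 60° and lower again.

Run:
```python
from h import *
manip.servo_line([*C,.096+OFF],vel=.05)
manip.servo_line([*C,.096+OFF],ori=tq(13.6),vel=.05) if False else manip.move_pose([*C,.096+OFF],tq(13.6))
manip.sleep(.2); base=ft(8); np.save("base.npy",base); print(base.round(2),manip.current_q().round(2))
lower(base,.096,.0795,5)
```

```text
[ 0.12  0.18 -0.62  0.14 -0.1   0.01] [ 0.99  0.88 -1.37  1.89  0.93  1.22  1.39]
z cmd 0.0795 rim 0.0796 [ 0.32  0.01 -0.14  0.02 -0.03 -0.02] [0.0001 0.    ] t 23.4
```

It dropped cleanly into the gaps. Now I press to about 76.6 mm and turn clockwise in steps, watching the torque.

Run:
```python
from h import *
base=np.load("base.npy")
z=lower(base,.0795,.0766,8,step=.0007)
for d in range(4,61,4):
    manip.move_pose([*C,z+OFF],tq(13.6-d))
    f=ft(3)-base
    print(d,f.round(2),round(manip.current_tool_pos()[2]-OFF,4),round(manip.current_clock(),1))
    if np.linalg.norm(f[:3])>12 or abs(f[5])>.3: print("stop"); break
```

```text
z cmd 0.0766 rim 0.0766 [ 0.17 -0.25  3.67  0.02 -0.03 -0.01] [ 0.0001 -0.    ] t 24.8833
4 [-0.26  0.85  3.63  0.13  0.02 -0.02] 0.0767 25.2
8 [-0.7   0.59  3.83  0.08 -0.   -0.03] 0.0767 25.5
12 [ 0.03  0.48  4.1   0.13  0.02 -0.04] 0.0766 25.8
16 [-0.62  0.46  3.84  0.14  0.   -0.06] 0.0766 26.1
20 [ 0.06 -0.26  3.81  0.12  0.04  0.  ] 0.0766 26.4
24 [-0.28  0.27  3.47  0.07  0.04 -0.02] 0.0766 26.7
28 [-0.12  0.35  3.54  0.05  0.04 -0.01] 0.0766 27.0
32 [-0.54 -0.32  4.02  0.07  0.   -0.03] 0.0766 27.3
36 [-0.53  0.32  3.58  0.1   0.02 -0.02] 0.0766 27.6
40 [-0.6   1.24  4.06  0.24  0.06 -0.  ] 0.0766 27.9
44 [-1.05  1.73  3.12  0.41  0.13 -0.01] 0.0766 28.2
48 [-0.73  2.45  2.97  0.61  0.16 -0.01] 0.0766 28.5
52 [-0.29  3.42  2.66  0.76  0.19 -0.03] 0.0765 28.8
56 [-1.21  4.07  3.07  0.93  0.22  0.01] 0.0765 29.1
60 [-2.17  4.19  2.99  1.12  0.35  0.03] 0.0765 29.4
```

Run:
```python
from h import *
base=np.load("base.npy")
for z in (.0772,.0778,.0783):
    manip.servo_line([*C,z+OFF],vel=.02); f=ft()-base
    print(z,f.round(2),round(manip.current_tool_pos()[2]-OFF,4))
    if f[2]<-4: break
```

```text
0.0772 [ 0.19  5.17 -2.01  1.22 -0.02  0.  ] 0.0767
0.0778 [ 0.9   4.87 -6.27  1.29 -0.35  0.01] 0.0767
```

The thread holds the lid at about 76.7 mm against an upward pull. Now I release, retreat straight up and check.

Run:
```python
from h import *
manip.servo_line([*C,.0769+OFF],vel=.02)
effector.open_jaws(); manip.sleep(.2)
p=manip.current_tool_pos(); manip.servo_line([p[0],p[1],.22],vel=.12)
print(manip.current_force(),manip.current_clock())
# camera over the lid: tool yaw as in w2, shifted
yaw=np.radians(15); manip.move_pose([*(C+.078*np.array([np.cos(yaw),np.sin(yaw)])*1),.26],down(yaw+np.pi/2))
w=viewer.get_calibration("wrist"); im=viewer.get_image("wrist")[:,:,::-1]; s=viewer.get_image("scene")[:,:,::-1]
p=proj(w,np.array([*C,.111]),True); print(p,w['eye'],manip.current_clock()); x,y=np.maximum((p-33).astype(int),0); print(x,y)
ps=proj(viewer.get_calibration("scene"),np.array([[*C,.1348],[*C,.111],[*C,.077]])); print(ps)
cv2.imwrite("pics/f.png",np.hstack([crop(im,x,y,66,66,6),crop(s,238,210,66,88,6)[:396]]))
```

```text
[ 0.21152978  0.73883994 -0.01202013] 32.7833
[322.46933673 108.3521795 ] [ 0.53204351 -0.05442175  0.41649175] 33.575
289 75
[[265.72182688 217.99467281]
 [266.71927983 229.25714026]
 [268.08293386 244.654467  ]]
```

View pics/f.png

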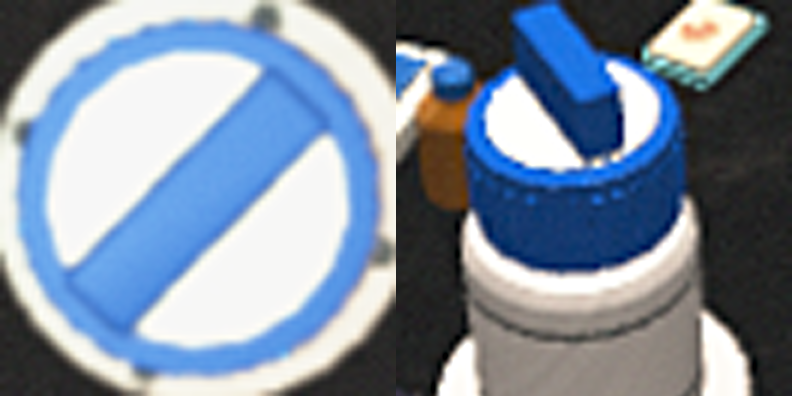

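The lid sits level, centred and down on the shoulder, and the gripper is clear. The lid disc is centred at about (200,197) in the crop, and the expected point is about (200,200).

```bash
python3 -c "
from bench import manip
print(manip.hand_in())"
```

```text
the job is handed in; nothing more can be done
None
```

The lid is screwed onto the canister: its rim was about 76.7 mm up and held against an upward pull before I let go, and pictures after release show it level and centred; I handed the job in at about 34 s, but no verdict came back.

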